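# Hold the white reference tile in the reader's slot

### The arm

A 6-joint arm with a two-finger parallel gripper is mounted at the origin on the work surface. World frame = base frame: x ahead of the robot, y to its left, z up, the work surface at z = 0. Lengths are in m, angles in rad, forces in N, time in s.
With the tool pointing down it reaches from about 0.35 to 0.875 m from the base axis. Payload 4.2 kg.
Tool frame: the origin (TCP) lies at the very end of the fingers, on their centre line; the grasp point (between the pads) lies 19 mm behind it; z points along the fingers, y is the line along which they close (so a half turn about z gives the same grasp; the last joint's range is limited). The gripper opens to 85 mm and grips with 20 to 120 N. Pads are 22 mm wide; open, the fingers measure 114 mm over their backs; the gripper's body (76 mm by 85 mm) begins 54 mm behind the grasp point. The pads swing forward as they close: fully open they stand 13 mm farther back than shut.
Start: joints at [-0.853, 0.385, 0.008, 0, -1.194, -0.259], TCP at [0.277, -0.56, 0.231] pointing down, gripper open.
Joint ranges: [-3.14, 3.14], [-1.21, 2.06], [-1.07, 1.41], [-3.16, 2.05], [-2.99, -0.16], [-3.1, 3.1]. Speed limits (rad/s): [2.79, 2.79, 3.14, 3.14, 3.14, 3.14].

### API

Orientations are given as a unit quaternion [w, x, y, z].
In Python, from rig import r gives the robot as it stands. The module is installed in compiled form; this text tells all that it offers.
- The arm moves only by the tool step_arm, never from a script. Its argument "steps" is a list of rows, each an object of numbers: "x", "y", "z": the shift along the tool's x, y, z in units of 0.03 m (1.0 is 0.03 m); "wx", "wy", "wz": the turn, a rotation vector about the tool's x, y, z in units of 0.12 rad (1.0 is 0.12 rad). In form: [{"x": .., "y": .., "z": .., "wx": .., "wy": .., "wz": ..}, ...]. A call has 1 to 12 rows; each row shifts and turns the commanded pose from where the row before left it, along the tool's axes as they then stand; what a row does not reach is not made up. A row lasts 1/10 s, in which the tool goes at most 50 mm and 8.59 degrees, less where a joint would pass 70% of its speed; a pose out of reach is approached as far as the arm can. A call with a number of a shift or a turn outside -1 to 1 is refused whole. A call with a gripper value outside its range is refused whole. "gripper" is the gripper's target within -1 to 1 (fully open at 1, half-way at 0, shut at -1), set as the call begins (left out, the last holds). The fingers move at their own pace and stop on an object; "grip_force" is the grip in N (left out, the last holds). Time passes only in rows, so rows that do not move let the fingers close. It gives the time, the measured TCP pose, the force, the opening and the grip force at its end, in the units of the state.
- r.get_state(): the state, without advancing time (a new reading comes with each control period).
- r.camera(name): name is "scene" or "top" or "wrist"; returns a dict with "img" (420x560x3 uint8, blue, green, red), "intrinsics" (3x3 intrinsics, pixels), "T" (4x4, takes a point from camera to world coordinates). Camera axes: x right, y up, looking along -z (the intrinsics and any distortion apply to the point x, -y, -z); pixel columns grow to the right and rows downward; lengths in m; the calibration is good to about 2 mm. A picture is of the moment at which its call begins. There is no depth.
- r.job_done(): hands the job in; it is judged then, once.
The state is a dict: "t": time; "joint_positions": joint angles; "qvel": joint speeds; "effort": joint torques, N m; "ee_pos": TCP position; "orientation": TCP orientation; "wrist_force": force on the tool from outside, world axes, zero at the start; "torque": the same for the moment, N m; "finger_gap": opening from 0.0 (shut) to 1.0 (fully open); "grasp_force": force on a finger pad.
Only numpy, scipy, OpenCV 4.12 (cv2) and the standard library are available. Lean on these libraries where they do the work, as an engineer would, in place of code of your own. Each camera call takes 0.05 s, during which the arm holds its last target. There are 200 camera calls.

### The job

Stand the white tile that lies flat on its low block upright on the bench, on one of its short thin edges, and let go of it; then take it again by its upper part and pass it down through the slot in the top of the reader until its lower half is inside. Finish while still holding it there, upright and still: do not let it go or drop it in. Leave the other things on the bench where they stand.

Things in the scene. Friction and masses are not known exactly. Their poses are not given: they have to be found in the camera images.
- tile: white ceramic tile, a plain flat plate 80 x 60 x 14 mm, about 170 g, same both ways round. Origin at its centre; x along the 80 mm length, y the 60 mm width, z the 14 mm thickness. Starts flat on the rest (centre 31 mm above the bench), its two 80 mm sides overhanging it by about 12 mm. Standing on a short (60 mm) edge its x axis is vertical, top edge 80 mm up; only so does it fit the slot
- rest: fixed black rubber block 64 (x) x 36 (y) x 24 mm high under the tile. Origin at the centre of its underside, on the bench
- reader: fixed benchtop reader, white box, a thin black rim round the slot in its top, 200 (x) x 180 (y) x 100 mm high, dark display on the top's half nearer the robot. Origin: centre of its underside; z up, x away from the robot. Below its 8 mm thick top the chamber is 44 x 90 mm, its floor 88 mm below the top face
- slot (a point): centre of the mouth of the slot through the reader's top, level with the top face, 100 mm above the bench, 30 mm along the reader's x from its middle. Axes as the reader: the slot is 18 mm across (x) by 64 mm long (y): 2 mm clearance on every side of the upright tile
- bottle: amber glass bottle with white cap, 66 across, 150 tall, standing (bystander, loose; leave it alone)
- jar: amber glass jar with white cap, 60 across, 85 tall, standing (bystander, loose; leave it alone)
- beaker: white open beaker, 64 across, 70 tall, standing between and beyond the task's things (bystander, loose; leave it alone)
- stopper: dark rubber stopper, 28 across, 28 tall, standing near the robot (bystander, loose; leave it alone)
- spatula: lab spatula lying flat, 170 long (bystander, loose; leave it alone)
- vialbox: grey open vial box with dividers, 100 x 70 x 40 (bystander, loose; leave it alone)
Mind the look-alikes: they are no part of the job. There is more than one size of the tile; the job needs the smallest.

How it is judged:
On the way, in this order (a step that is already met when the one before it is completed fails the run):
1. the tile stands on a short thin edge on the bench, let go of (angle between the x axis of tile and the z axis of reader, either way round below 0.1 rad and height (world z) of tile between 0.036 and 0.044 m and contact force between tile and the arm below 0.1 N and contact force between tile and the fingers below 0.1 N and linear speed of tile below 0.02 m/s), for 0.3 s.
2. the tile, held by the fingers, has entered the slot upright (angle between the x axis of tile and the z axis of reader, either way round below 0.1 rad and horizontal distance between tile and slot below 0.006 m and z of tile in the frame of slot between -0.015 and 0.034 m and contact force between tile and the fingers above 0.5 N), for 0.1 s.
At the end, for the whole second after the job is handed in: Tile through the slot, upright within 0.1 rad, centre within 6 mm of the slot centre sideways and within 12 mm of the level of the reader's top (lower edge 28 to 52 mm inside, clear of the chamber floor 88 mm down), at rest and gripped by the fingers (angle between the x axis of tile and the z axis of reader, either way round below 0.1 rad and horizontal distance between tile and slot below 0.006 m and z of tile in the frame of slot between -0.012 and 0.012 m and contact force between tile and the fingers above 1 N and linear speed of tile below 0.02 m/s); the arm keeps its last pose, push and grip.
It fails at once if another thing on the bench is moved by over 30 mm (distance of any of bottle, jar, beaker, stopper, spatula, vialbox from where it was at the start of the episode above 0.03 m).
It also fails if it takes over 64 s, if anything falls off the work surface, if the arm or the gripper's body presses on something with over 40 N, if the wrist force passes 120 N, or if a joint passes its speed limit or range.

## Working session

There is one attempt and no reset: what is moved stays moved. The work goes in short steps, Python scripts to look and compute and a tool call to move; the robot and the scene stay as the last step left them, time stands still between calls to the robot, and variables do not carry over. Pictures are saved under pics/ and viewed, at most 10 in all, crops included, and the job is handed in when it is done.

Besides the shell and the picture viewer there is one more tool, called as a command line: name --argument value ..., lists and objects as JSON in quotes. step_arm: Moves the arm, as the interface text tells. Its arguments: {"type":"object","properties":{"steps":{"type":"array","items":{"type":"object","properties":{"x":{"type":"number"},"y":{"type":"number"},"z":{"type":"number"},"wx":{"type":"number"},"wy":{"type":"number"},"wz":{"type":"number"}}}},"gripper":{"type":"number"},"grip_force":{"type":"number"}},"required":["steps"]}

```bash
mkdir -p pics; cat > h.py <<'E'
import numpy as np, cv2
from rig import r
from scipy.spatial.transform import Rotation as R
def save(cam,name):
    c=r.camera(cam); cv2.imwrite(f'pics/{name}.png',c['img']); np.savez(f'pics/{name}.npz',K=c['intrinsics'],T=c['T']); return c
def ray(c,u,v,z):
    K,T=np.array(c['K'] if 'K' in c else c['intrinsics']),np.array(c['T'])
    d=np.linalg.inv(K)@[u,v,1]; d=T[:3,:3]@[d[0],-d[1],-d[2]]; o=T[:3,3]
    return o+d*(z-o[2])/d[2]
def proj(c,p):
    K,T=np.array(c['K'] if 'K' in c else c['intrinsics']),np.array(c['T'])
    q=T[:3,:3].T@(np.array(p)-T[:3,3]); q=K@[q[0],-q[1],-q[2]]; return q[:2]/q[2]
E
python3 - <<'E'
from h import *
for n in('scene','top'):
    c=save(n,n+'0'); print(c['intrinsics'],np.round(c['T'],3),[k for k in c])
print(r.get_state())
a=cv2.imread('pics/scene0.png');b=cv2.imread('pics/top0.png')
E
```

```text
[[431.81725409   0.         276.06453513]
 [  0.         431.81725409 203.78974595]
 [  0.           0.           1.        ]] [[ 0.278 -0.536  0.797  1.278]
 [ 0.961  0.162 -0.225 -0.24 ]
 [-0.009  0.828  0.56   0.591]
 [ 0.     0.     0.     1.   ]] ['img', 'intrinsics', 'T']
[[381.53246615   0.         287.50522523]
 [  0.         381.53246615 210.2055214 ]
 [  0.           0.           1.        ]] [[-0.024  0.994 -0.109  0.492]
 [-0.999 -0.028 -0.034 -0.067]
 [-0.036  0.108  0.993  0.995]
 [ 0.     0.     0.     1.   ]] ['img', 'intrinsics', 'T']
{'t': 0.1, 'joint_positions': array([-8.53368332e-01,  3.85504777e-01,  6.73371516e-03, -4.50893922e-04,
       -1.19401447e+00, -2.58572898e-01]), 'qvel': array([ 0.00063342, -0.0021925 ,  0.00280343,  0.00139957,  0.00106815,
       -0.00055469]), 'effort': array([-5.81719578e-04, -3.93319917e+01,  1.88930690e+01,  4.19795528e+00,
       -2.60995963e-03,  1.00645866e-05]), 'ee_pos': array([ 0.27658775, -0.55986685,  0.2303022 ]), 'orientation': array([-2.81239038e-04, -2.27339013e-01,  9.73815147e-01,  9.76752086e-04]), 'wrist_force': array([0.79721094, 1.23477681, 0.95930134]), 'torque': array([ 0.01319215, -0.004578  ,  0.03195923]), 'grasp_force': 0.0, 'finger_gap': 1.002515289400841}
```

View pics/top0.png

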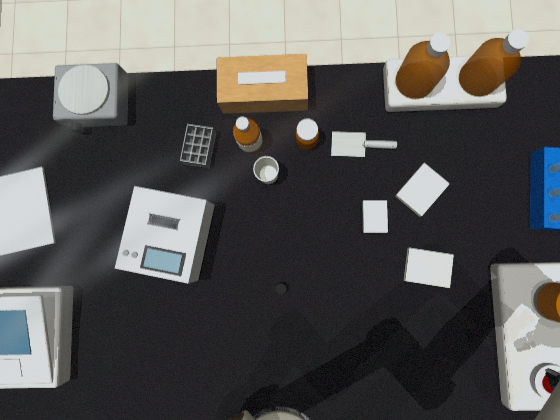

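View pics/scene0.png

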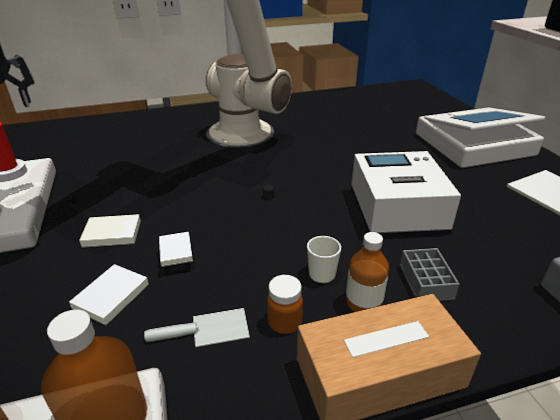

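Top view: the white flat plates are at about (375,217), (423,189) and (429,268), with the spatula blade at (348,144). The plate at (375,217) is the smallest and appears raised in the scene view at (176,249), so it should be the tile. The reader is at (165,235) with its slot at (163,221), and the stopper is at (281,288). I'll confirm with a crop and measure.

```bash
python3 - <<'E'
from h import *
c=dict(np.load('pics/top0.npz')); im=cv2.imread('pics/top0.png')
g=cv2.cvtColor(im,cv2.COLOR_BGR2GRAY)
m=(g>140).astype(np.uint8)
n,l,s,ce=cv2.connectedComponentsWithStats(m)
for (u,v,z) in[(375,217,.038),(423,189,.03),(429,268,.03),(150,235,.1)]:
    k=l[v,u]; cn=max(cv2.findContours((l==k).astype(np.uint8),cv2.RETR_EXTERNAL,cv2.CHAIN_APPROX_NONE)[0],key=len)
    W=np.array([ray(c,*p[0],z)[:2] for p in cn],np.float32)
    rc=cv2.minAreaRect(W*1000); print((u,v),rc, cv2.minAreaRect(cn))
# slot
roi=(g[205:238,140:188]<110).astype(np.uint8)
cn=max(cv2.findContours(roi,cv2.RETR_EXTERNAL,cv2.CHAIN_APPROX_NONE)[0],key=cv2.contourArea)
W=np.array([ray(c,p[0][0]+140,p[0][1]+205,.1)[:2] for p in cn],np.float32); print('slot',cv2.minAreaRect(W*1000),cv2.boundingRect(cn))
s=cv2.imread('pics/scene0.png')
A=cv2.resize(im[170:270,340:460],(480,400),interpolation=2);B=cv2.resize(s[205:325,60:220],None,fx=2,fy=2,interpolation=2);B=cv2.resize(B,(320,400))
C=cv2.resize(im[180:290,110:220],(300,300),interpolation=2)
o=np.zeros((600,800,3),np.uint8);o[:400,:480]=A;o[:400,480:]=B;o[:200,:0]=0
o=np.zeros((600,800,3),np.uint8);o[:300,:360]=cv2.resize(A,(360,300));o[:300,360:760]=cv2.resize(s[205:325,60:220],(400,300));o[300:,:300]=C
D=cv2.resize(s[145:235,345:465],(400,300));o[300:,360:760]=D
cv2.imwrite('pics/crop1.png',o)
E
```

```text
(375, 217) ((576.5430908203125, -252.91720581054688), (59.5894775390625, 80.4269790649414), 88.32264709472656) ((375.0, 216.0), (32.0, 24.0), 90.0)
(423, 189) ((642.7008056640625, -377.28216552734375), (82.7279052734375, 110.60458374023438), 46.851139068603516) ((422.5294494628906, 188.88235473632812), (33.407291412353516, 43.16916275024414), 40.60129928588867)
(429, 268) ((446.2012023925781, -380.81890869140625), (109.54959106445312, 83.44480895996094), 79.72027587890625) ((429.1676025390625, 267.410400390625), (45.92127227783203, 33.908756256103516), 8.746162414550781)
(150, 235) ((543.2879638671875, 266.7972717285156), (179.96229553222656, 201.07774353027344), 77.50594329833984) ((160.12815856933594, 233.69992065429688), (74.97708892822266, 86.5472412109375), 12.33908748626709)
slot ((572.4281616210938, 260.436279296875), (70.39398956298828, 22.73009490966797), 77.69640350341797) (9, 9, 30, 15)
```

View pics/crop1.png

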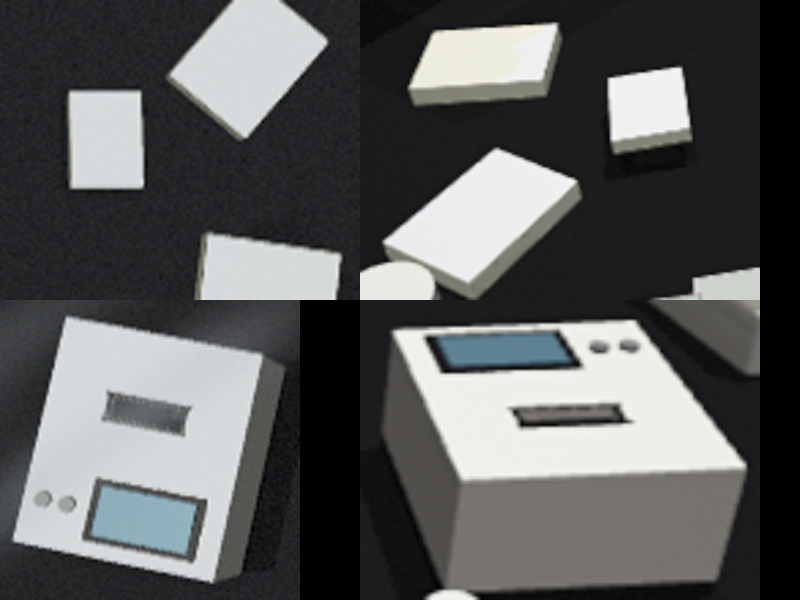

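The crop confirms it: the plate at top (375,217) measures 59.6 x 80.4 mm and overhangs a hidden block with a shadow under it. The other two are about 110 x 83 mm. The slot is at about (0.572, 0.260) with reader yaw about -12.5°. I'll hold the tile across its 60 mm width with the tool leaning 45° out. Turning the tool 90° then stands the tile up with clearance.

```bash
cat >> h.py <<'E'
def Rz(tx,ty_yaw):  # tool y along heading ty_yaw(deg), tool z tilted tx deg outward (0=down, +: toward +x side)
    a=np.radians(ty_yaw); y=np.array([np.cos(a),np.sin(a),0]); f=np.array([np.sin(a),-np.cos(a),0])
    t=np.radians(tx); z=np.array([0,0,-1])*np.cos(t)+f*np.sin(t); return np.c_[np.cross(y,z),y,z]
def cur():
    s=r.get_state(); q=s['orientation']; return np.array(s['ee_pos']),R.from_quat(np.r_[q[1:],q[0]]).as_matrix(),s
def plan(p,Rt,Rc=None):
    p0,R0,s=cur(); w=R.from_matrix(R0.T@Rt).as_rotvec()/.12; Rt=np.array(Rt); d=np.array(p)-p0
    print('turn tool',np.round(w,2),'| then shift',np.round(Rt.T@d/.03,2),'| shift now-axes',np.round(R0.T@d/.03,2),'| j',np.round(s['joint_positions'],2),'t',round(s['t'],1))
E
python3 - <<'E'
from h import *
plan([.5635,-.253,.13],Rz(-45,88.3))
plan([.5635,-.253,.13],Rz(0,88.3))
c=dict(np.load('pics/top0.npz'));print(ray(c,281,288,.028),ray(c,265,170,.035))
E
```

```text
turn tool [-1.58  6.41  3.86] | then shift [-8.91 10.51 -4.18] | shift now-axes [-13.1    4.93   3.35] | j [-0.85  0.39  0.01 -0.   -1.19 -0.26] t 0.1
turn tool [ 0.02 -0.    4.07] | then shift [-9.26 10.51  3.34] | shift now-axes [-13.1    4.93   3.35] | j [-0.85  0.39  0.01 -0.   -1.19 -0.26] t 0.1
[ 0.40330537 -0.01329172  0.028     ] [0.7029482 0.0207479 0.035    ]
```

step_arm --steps '[{"wz": 0.81},{"wz": 0.81},{"wz": 0.81},{"wz": 0.81},{"wz": 0.82}]' --gripper 1

```text
invalid input
```

step_arm --steps '[{"x": -0.77,"y": 0.88},{"x": -0.77,"y": 0.88},{"x": -0.77,"y": 0.88},{"x": -0.77,"y": 0.88},{"x": -0.77,"y": 0.88},{"x": -0.77,"y": 0.88},{"x": -0.77,"y": 0.88},{"x": -0.77,"y": 0.88},{"x": -0.77,"y": 0.88},{"x": -0.77,"y": 0.88},{"x": -0.77,"y": 0.88},{"x": -0.77,"y": 0.88}]'

```text
invalid input
```

step_arm --steps '[{"wy": 0.82},{"wy": 0.82},{"wy": 0.82},{"wy": 0.82},{"wy": 0.82},{"wy": 0.82},{"wy": 0.82},{"wy": 0.82},{},{},{}]'

```text
invalid input
```

```bash
python3 - <<'E'
from h import *
c=save('wrist','w1'); p,Rm,s=cur(); print(p,Rm.round(3),s['wrist_force']); plan([.5635,-.253,.13],Rz(-45,88.3))
print(np.round(c['T'],3))
for z,q in((.038,[(dx,dy) for dx in(-40,40) for dy in(-30,30)]),):
  for dx,dy in q: print(dx,dy,proj(c,[.5765+dx/1e3,-.253+dy/1e3,z]).round(1))
E
```

```text
[ 0.27662047 -0.55997397  0.23046855] [[-0.897 -0.443 -0.001]
 [-0.443  0.897  0.001]
 [ 0.     0.002 -1.   ]] [ 0.12513941 -1.06016692  0.6863643 ]
turn tool [-1.58  6.41  3.86] | then shift [-8.91 10.51 -4.18] | shift now-axes [-13.11   4.94   3.36] | j [-0.85  0.39  0.01 -0.   -1.19 -0.26] t 0.1
[[-0.442 -0.862 -0.249  0.214]
 [ 0.897 -0.424 -0.125 -0.591]
 [ 0.002 -0.278  0.961  0.374]
 [ 0.     0.     0.     1.   ]]
-40 -30 [381.6 454.7]
-40 30 [420.7 469.9]
40 -30 [351.1 495. ]
40 30 [389. 509.]
```

The calls were refused, so I'll give all six numbers in each row.

step_arm --steps '[{"x": 0,"y": 0,"z": 0,"wx": 0,"wy": 0,"wz": 0.81},{"x": 0,"y": 0,"z": 0,"wx": 0,"wy": 0,"wz": 0.81},{"x": 0,"y": 0,"z": 0,"wx": 0,"wy": 0,"wz": 0.81},{"x": 0,"y": 0,"z": 0,"wx": 0,"wy": 0,"wz": 0.81},{"x": 0,"y": 0,"z": 0,"wx": 0,"wy": 0,"wz": 0.82}]' --gripper 1 --grip_force 40

```text
t: 0.65
ee_pos: [0.2767, -0.5601, 0.2308]
orientation: [-0.0, 0.016, 1.0, 0.0]
wrist_force: [0.8, -0.3, -0.1]
finger_gap: 1.002
grasp_force: 0.0
```

step_arm --steps '[{"x": -0.77,"y": 0.88,"z": 0,"wx": 0,"wy": 0,"wz": 0},{"x": -0.77,"y": 0.88,"z": 0,"wx": 0,"wy": 0,"wz": 0},{"x": -0.77,"y": 0.88,"z": 0,"wx": 0,"wy": 0,"wz": 0},{"x": -0.77,"y": 0.88,"z": 0,"wx": 0,"wy": 0,"wz": 0},{"x": -0.77,"y": 0.88,"z": 0,"wx": 0,"wy": 0,"wz": 0},{"x": -0.77,"y": 0.88,"z": 0,"wx": 0,"wy": 0,"wz": 0},{"x": -0.77,"y": 0.88,"z": 0,"wx": 0,"wy": 0,"wz": 0},{"x": -0.77,"y": 0.88,"z": 0,"wx": 0,"wy": 0,"wz": 0},{"x": -0.77,"y": 0.88,"z": 0,"wx": 0,"wy": 0,"wz": 0},{"x": -0.77,"y": 0.88,"z": 0,"wx": 0,"wy": 0,"wz": 0},{"x": -0.77,"y": 0.88,"z": 0,"wx": 0,"wy": 0,"wz": 0},{"x": -0.77,"y": 0.88,"z": 0,"wx": 0,"wy": 0,"wz": 0}]'

```text
t: 1.85
ee_pos: [0.5635, -0.2502, 0.231]
orientation: [-0.0, 0.014, 1.0, 0.0]
wrist_force: [-0.0, -0.5, -0.2]
finger_gap: 1.0
grasp_force: 0.0
```

step_arm --steps '[{"x": 0,"y": 0,"z": 0,"wx": 0,"wy": 0.82,"wz": 0},{"x": 0,"y": 0,"z": 0,"wx": 0,"wy": 0.82,"wz": 0},{"x": 0,"y": 0,"z": 0,"wx": 0,"wy": 0.82,"wz": 0},{"x": 0,"y": 0,"z": 0,"wx": 0,"wy": 0.82,"wz": 0},{"x": 0,"y": 0,"z": 0,"wx": 0,"wy": 0.82,"wz": 0},{"x": 0,"y": 0,"z": 0,"wx": 0,"wy": 0.82,"wz": 0},{"x": 0,"y": 0,"z": 0,"wx": 0,"wy": 0.82,"wz": 0},{"x": 0,"y": 0,"z": 0,"wx": 0,"wy": 0.82,"wz": 0},{"x": 0,"y": 0,"z": 0,"wx": 0,"wy": 0,"wz": 0},{"x": 0,"y": 0,"z": 0,"wx": 0,"wy": 0,"wz": 0}]'

```text
t: 2.85
ee_pos: [0.563, -0.2515, 0.2301]
orientation: [-0.384, 0.013, 0.923, 0.006]
wrist_force: [-0.6, 0.4, 0.4]
finger_gap: 1.0
grasp_force: 0.0
```

```bash
python3 - <<'E'
from h import *
c=save('wrist','w2'); p,Rm,s=cur(); print(p,Rm.round(3),s['wrist_force']); plan([.5635,-.253,.13],Rz(-45,88.3))
print(np.round(c['T'],3))
for dx in(-40,40):
  for dy in(-30,30): print(dx,dy,proj(c,[.5765+dx/1e3,-.253+dy/1e3,.038]).round(1))
E
```

```text
[ 0.56286922 -0.25167529  0.23151442] [[-0.707  0.028 -0.707]
 [ 0.02   1.     0.02 ]
 [ 0.707 -0.    -0.707]] [0.11686961 0.41109558 0.26490112]
turn tool [-0.01 -0.    0.01] | then shift [-2.41 -0.04  2.38] | shift now-axes [-2.41 -0.04  2.38] | j [-0.12  0.78  0.45  0.08 -2.03 -1.47] t 2.9
[[ 0.029 -0.874  0.484  0.615]
 [ 1.     0.025 -0.014 -0.253]
 [ 0.     0.484  0.875  0.382]
 [ 0.     0.     0.     1.   ]]
-40 -30 [246.2 311.1]
-40 30 [306.5 309.4]
40 -30 [244.6 403.5]
40 30 [312.7 401.2]
```

View pics/w2.png

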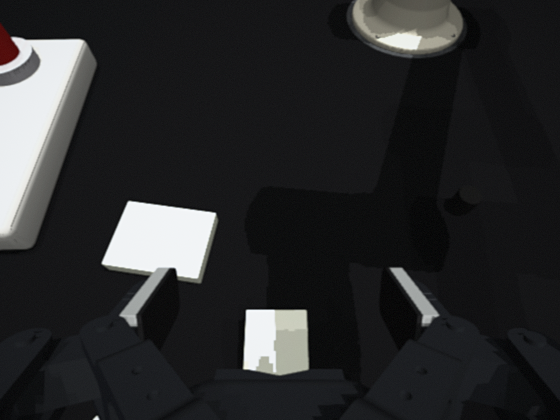

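The wrist view shows the far edge of the tile at (245–307, 310). That matches the predicted corners, so position and yaw are good. I'll descend.

step_arm --steps '[{"x": -0.5,"y": 0,"z": 0.5,"wx": 0,"wy": 0,"wz": 0},{"x": -0.5,"y": 0,"z": 0.5,"wx": 0,"wy": 0,"wz": 0},{"x": -0.5,"y": 0,"z": 0.5,"wx": 0,"wy": 0,"wz": 0},{"x": -0.5,"y": 0,"z": 0.5,"wx": 0,"wy": 0,"wz": 0},{"x": -0.5,"y": 0,"z": 0.5,"wx": 0,"wy": 0,"wz": 0},{"x": -0.5,"y": 0,"z": 0.5,"wx": 0,"wy": 0,"wz": 0},{"x": -0.5,"y": 0,"z": 0.5,"wx": 0,"wy": 0,"wz": 0},{"x": -0.5,"y": 0,"z": 0.5,"wx": 0,"wy": 0,"wz": 0},{"x": -0.5,"y": -0.02,"z": 0.5,"wx": 0,"wy": 0,"wz": 0},{"x": -0.2,"y": -0.02,"z": 0.2,"wx": 0,"wy": 0,"wz": 0},{"x": 0,"y": 0,"z": 0,"wx": 0,"wy": 0,"wz": 0},{"x": 0,"y": 0,"z": 0,"wx": 0,"wy": 0,"wz": 0}]'

```text
t: 4.1
ee_pos: [0.5631, -0.2531, 0.0336]
orientation: [-0.382, 0.013, 0.924, 0.005]
wrist_force: [0.4, 0.8, -0.5]
finger_gap: 1.002
grasp_force: 0.0
```

```bash
python3 - <<'E'
from h import *
plan([.5635,-.253,.012],Rz(-45,88.3)); print(cur()[0])
E
```

```text
turn tool [-0.01  0.01  0.  ] | then shift [-0.52  0.    0.5 ] | shift now-axes [-0.52  0.    0.5 ] | j [-0.13  0.94  0.29  0.07 -1.7  -1.49] t 4.1
[ 0.56312965 -0.2531003   0.03356964]
```

step_arm --steps '[{"x": -0.25,"y": 0,"z": 0.25,"wx": 0,"wy": 0,"wz": 0},{"x": -0.25,"y": 0,"z": 0.25,"wx": 0,"wy": 0,"wz": 0},{"x": 0,"y": 0,"z": 0,"wx": 0,"wy": 0,"wz": 0}]'

```text
t: 4.4
ee_pos: [0.5614, -0.2523, 0.0089]
orientation: [-0.385, 0.013, 0.923, 0.006]
wrist_force: [-1.4, -0.2, -0.3]
finger_gap: 1.001
grasp_force: 0.0
```

step_arm --steps '[{"x": 0,"y": 0,"z": 0,"wx": 0,"wy": 0,"wz": 0},{"x": 0,"y": 0,"z": 0,"wx": 0,"wy": 0,"wz": 0},{"x": 0,"y": 0,"z": 0,"wx": 0,"wy": 0,"wz": 0},{"x": 0,"y": 0,"z": 0,"wx": 0,"wy": 0,"wz": 0},{"x": 0,"y": 0,"z": 0,"wx": 0,"wy": 0,"wz": 0},{"x": 0,"y": 0,"z": 0,"wx": 0,"wy": 0,"wz": 0},{"x": 0,"y": 0,"z": 0,"wx": 0,"wy": 0,"wz": 0},{"x": 0,"y": 0,"z": 0,"wx": 0,"wy": 0,"wz": 0}]' --gripper -1 --grip_force 50

```text
t: 5.2
ee_pos: [0.5628, -0.2528, 0.011]
orientation: [-0.383, 0.013, 0.924, 0.005]
wrist_force: [2.4, -0.9, 1.6]
finger_gap: 0.691
grasp_force: 54.3
```

Gripped at a gap of 0.69, which is about 60 mm. Lifting.

step_arm --steps '[{"x": 0.3,"y": 0,"z": -0.3,"wx": 0,"wy": 0,"wz": 0},{"x": 0.5,"y": 0,"z": -0.5,"wx": 0,"wy": 0,"wz": 0},{"x": 0.5,"y": 0,"z": -0.5,"wx": 0,"wy": 0,"wz": 0},{"x": 0.5,"y": 0,"z": -0.5,"wx": 0,"wy": 0,"wz": 0},{"x": 0.5,"y": 0,"z": -0.5,"wx": 0,"wy": 0,"wz": 0},{"x": 0.5,"y": 0,"z": -0.5,"wx": 0,"wy": 0,"wz": 0},{"x": 0.3,"y": 0,"z": -0.3,"wx": 0,"wy": 0,"wz": 0},{"x": 0,"y": 0,"z": 0,"wx": 0,"wy": 0,"wz": 0}]'

```text
t: 6.0
ee_pos: [0.5633, -0.2528, 0.1442]
orientation: [-0.382, 0.013, 0.924, 0.005]
wrist_force: [0.4, 0.3, -1.1]
finger_gap: 0.697
grasp_force: 54.1
```

step_arm --steps '[{"x": 0,"y": 0,"z": 0,"wx": 0,"wy": -0.5,"wz": 0},{"x": 0,"y": 0,"z": 0,"wx": 0,"wy": -0.75,"wz": 0},{"x": 0,"y": 0,"z": 0,"wx": 0,"wy": -0.75,"wz": 0},{"x": 0,"y": 0,"z": 0,"wx": 0,"wy": -0.75,"wz": 0},{"x": 0,"y": 0,"z": 0,"wx": 0,"wy": -0.75,"wz": 0},{"x": 0,"y": 0,"z": 0,"wx": 0,"wy": -0.75,"wz": 0},{"x": 0,"y": 0,"z": 0,"wx": 0,"wy": -0.75,"wz": 0},{"x": 0,"y": 0,"z": 0,"wx": 0,"wy": -0.75,"wz": 0},{"x": 0,"y": 0,"z": 0,"wx": 0,"wy": -0.75,"wz": 0},{"x": 0,"y": 0,"z": 0,"wx": 0,"wy": -0.05,"wz": 0},{"x": 0,"y": 0,"z": 0,"wx": 0,"wy": 0,"wz": 0}]'

```text
t: 7.1
ee_pos: [0.5617, -0.2526, 0.1416]
orientation: [-0.002, 0.014, 1.0, 0.0]
wrist_force: [-0.8, 0.7, -1.3]
finger_gap: 0.695
grasp_force: 54.3
```

```bash
python3 - <<'E'
from h import *
plan([.50,-.253,.14],Rz(45,88.3)); plan([.50,-.253,.14],Rz(0,88.3));print(cur()[0])
E
```

```text
turn tool [ 0.01 -6.58  0.01] | then shift [ 1.49 -0.07 -1.41] | shift now-axes [ 2.05 -0.07  0.06] | j [-0.16  0.44 -0.14  0.   -0.99 -1.44] t 7.1
turn tool [ 0.   -0.03  0.01] | then shift [ 2.05 -0.07  0.05] | shift now-axes [ 2.05 -0.07  0.06] | j [-0.16  0.44 -0.14  0.   -0.99 -1.44] t 7.1
[ 0.56165367 -0.25261932  0.14162897]
```

Tilting outward in the arm's plane would run into the joint 5 limit. I'll yaw the tool 90° first, so the remaining tilt goes sideways.

step_arm --steps '[{"x": 0,"y": 0,"z": 0,"wx": 0,"wy": 0,"wz": -0.74},{"x": 0,"y": 0,"z": 0,"wx": 0,"wy": 0,"wz": -0.74},{"x": 0,"y": 0,"z": 0,"wx": 0,"wy": 0,"wz": -0.74},{"x": 0,"y": 0,"z": 0,"wx": 0,"wy": 0,"wz": -0.74},{"x": 0,"y": 0,"z": 0,"wx": 0,"wy": 0,"wz": -0.74},{"x": 0,"y": 0,"z": 0,"wx": 0,"wy": 0,"wz": -0.74},{"x": 0,"y": 0,"z": 0,"wx": 0,"wy": 0,"wz": -0.74},{"x": 0,"y": 0,"z": 0,"wx": 0,"wy": 0,"wz": -0.74},{"x": 0,"y": 0,"z": 0,"wx": 0,"wy": 0,"wz": -0.74}]'

```text
t: 8.0
ee_pos: [0.5631, -0.2526, 0.1409]
orientation: [-0.002, -0.378, 0.926, 0.001]
wrist_force: [0.4, -0.7, -2.0]
finger_gap: 0.699
grasp_force: 54.3
```

step_arm --steps '[{"x": 0,"y": 0,"z": 0,"wx": 0,"wy": 0,"wz": -0.74},{"x": 0,"y": 0,"z": 0,"wx": 0,"wy": 0,"wz": -0.74},{"x": 0,"y": 0,"z": 0,"wx": 0,"wy": 0,"wz": -0.74},{"x": 0,"y": 0,"z": 0,"wx": 0,"wy": 0,"wz": -0.74},{"x": 0,"y": 0,"z": 0,"wx": 0,"wy": 0,"wz": -0.74},{"x": 0,"y": 0,"z": 0,"wx": 0,"wy": 0,"wz": -0.74},{"x": 0,"y": 0,"z": 0,"wx": 0,"wy": 0,"wz": -0.74},{"x": 0,"y": 0,"z": 0,"wx": 0,"wy": 0,"wz": -0.74},{"x": 0,"y": 0,"z": 0,"wx": 0,"wy": 0,"wz": -0.74},{"x": 0,"y": 0,"z": 0,"wx": 0,"wy": 0,"wz": 0}]'

```text
t: 9.0
ee_pos: [0.5631, -0.2526, 0.141]
orientation: [-0.001, -0.707, 0.707, 0.002]
wrist_force: [0.9, 0.6, -2.0]
finger_gap: 0.7
grasp_force: 54.3
```

```bash
python3 - <<'E'
from h import *
plan([.50,-.15,.14],Rz(45,180));print(cur()[0])
E
```

```text
turn tool [ 0.03 -6.54 -0.02] | then shift [-2.39  2.1   2.44] | shift now-axes [-3.42  2.1   0.04] | j [-0.16  0.45 -0.13  0.   -0.99  0.16] t 9.0
[ 0.56308677 -0.25257138  0.14103828]
```

step_arm --steps '[{"x": -0.4,"y": 0.25,"z": 0,"wx": 0,"wy": 0,"wz": 0},{"x": -0.6,"y": 0.37,"z": 0,"wx": 0,"wy": 0,"wz": 0},{"x": -0.6,"y": 0.37,"z": 0,"wx": 0,"wy": 0,"wz": 0},{"x": -0.6,"y": 0.37,"z": 0,"wx": 0,"wy": 0,"wz": 0},{"x": -0.6,"y": 0.37,"z": 0,"wx": 0,"wy": 0,"wz": 0},{"x": -0.6,"y": 0.37,"z": 0,"wx": 0,"wy": 0,"wz": 0}]'

```text
t: 9.6
ee_pos: [0.4996, -0.1499, 0.1419]
orientation: [-0.001, -0.706, 0.708, 0.001]
wrist_force: [1.3, 0.0, -1.6]
finger_gap: 0.695
grasp_force: 54.3
```

step_arm --steps '[{"x": 0,"y": 0,"z": 0,"wx": 0,"wy": -0.7,"wz": 0},{"x": 0,"y": 0,"z": 0,"wx": 0,"wy": -0.74,"wz": 0},{"x": 0,"y": 0,"z": 0,"wx": 0,"wy": -0.74,"wz": 0},{"x": 0,"y": 0,"z": 0,"wx": 0,"wy": -0.74,"wz": 0},{"x": 0,"y": 0,"z": 0,"wx": 0,"wy": -0.74,"wz": 0},{"x": 0,"y": 0,"z": 0,"wx": 0,"wy": -0.74,"wz": 0},{"x": 0,"y": 0,"z": 0,"wx": 0,"wy": -0.74,"wz": 0},{"x": 0,"y": 0,"z": 0,"wx": 0,"wy": -0.74,"wz": 0},{"x": 0,"y": 0,"z": 0,"wx": 0,"wy": -0.66,"wz": 0},{"x": 0,"y": 0,"z": 0,"wx": 0,"wy": 0,"wz": 0},{"x": 0,"y": 0,"z": 0,"wx": 0,"wy": 0,"wz": 0}]'

```text
t: 10.7
ee_pos: [0.5, -0.1512, 0.1414]
orientation: [0.269, -0.653, 0.655, 0.271]
wrist_force: [0.1, -0.2, -1.6]
finger_gap: 0.695
grasp_force: 54.5
```

```bash
python3 - <<'E'
from h import *
plan([.50,-.15,.045],Rz(45,180));print(cur()[0])
a=save('scene','s3')['img'];b=save('wrist','w3')['img']
o=np.zeros((300,800,3),np.uint8);o[:,:400]=cv2.resize(a[170:320,60:260],(400,300));o[:,400:]=cv2.resize(b,(400,300));cv2.imwrite('pics/c3.png',o)
E
```

```text
turn tool [ 0.01 -0.02 -0.03] | then shift [ 2.24 -0.    2.3 ] | shift now-axes [ 2.24 -0.01  2.31] | j [-0.43  0.53  0.02 -0.7  -1.48  0.64] t 10.7
[ 0.49996422 -0.15124759  0.14142984]
```

View pics/c3.png

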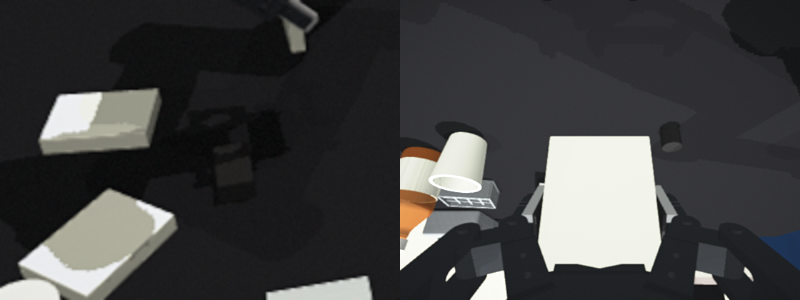

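The wrist view shows the tile upright in the fingers at (600,200). I'll lower it towards the bench.

step_arm --steps '[{"x": 0.3,"y": 0,"z": 0.3,"wx": 0,"wy": 0,"wz": 0},{"x": 0.4,"y": 0,"z": 0.4,"wx": 0,"wy": 0,"wz": 0},{"x": 0.4,"y": 0,"z": 0.4,"wx": 0,"wy": 0,"wz": 0},{"x": 0.4,"y": 0,"z": 0.4,"wx": 0,"wy": 0,"wz": 0},{"x": 0.4,"y": 0,"z": 0.4,"wx": 0,"wy": 0,"wz": 0},{"x": 0.3,"y": 0,"z": 0.3,"wx": 0,"wy": 0,"wz": 0},{"x": 0.2,"y": 0,"z": 0.2,"wx": 0,"wy": 0,"wz": 0},{"x": 0.1,"y": 0,"z": 0.1,"wx": 0,"wy": 0,"wz": 0},{"x": 0,"y": 0,"z": 0,"wx": 0,"wy": 0,"wz": 0},{"x": 0,"y": 0,"z": 0,"wx": 0,"wy": 0,"wz": 0},{"x": 0,"y": 0,"z": 0,"wx": 0,"wy": 0,"wz": 0}]'

```text
t: 11.9
ee_pos: [0.5001, -0.151, 0.0369]
orientation: [0.27, -0.653, 0.654, 0.27]
wrist_force: [0.5, -0.0, -2.3]
finger_gap: 0.695
grasp_force: 54.5
```

```bash
python3 - <<'E'
from h import *
plan([.50,-.15,.0263],Rz(45,180));p,Rm,s=cur();print(p,s['wrist_force'])
c=save('scene','s4'); cen=p+Rm@np.array([.0045,0,-.0238]); print(cen)
img=c['img'].copy()
for dx in(-30,30):
  for dz in(-40,40):
    for dy in (-7,7):
      u=proj(c,cen+np.array([dx,dy,dz])/1e3); cv2.circle(img,tuple(int(round(x)) for x in u),0,(0,0,255),-1)
u=proj(c,cen).astype(int);print(u)
cv2.imwrite('pics/c4.png',cv2.resize(img[u[1]-60:u[1]+60,u[0]-80:u[0]+80],(800,600),interpolation=0))
E
```

```text
turn tool [-0.01 -0.01 -0.  ] | then shift [0.23 0.   0.27] | shift now-axes [0.23 0.   0.27] | j [-0.43  0.67 -0.03 -0.72 -1.33  0.78] t 11.9
[ 0.50006928 -0.15096272  0.03693716] [ 0.49524396 -0.04285184 -2.30109388]
[ 0.50005078 -0.17095595  0.0506105 ]
[209 212]
```

View pics/c4.png

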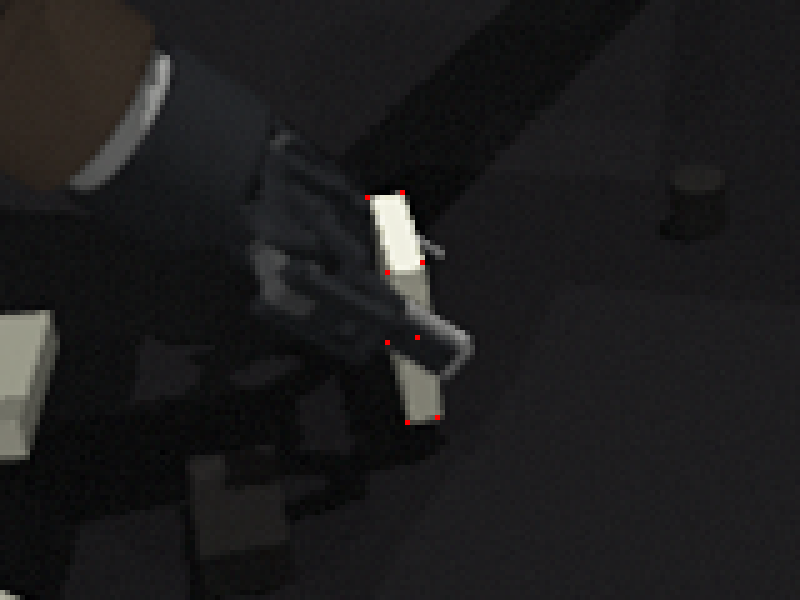

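The projected tile corners match the picture exactly, so the tile is upright about 10 mm above the bench. I'll set it down slowly.

step_arm --steps '[{"x": 0.06,"y": 0,"z": 0.06,"wx": 0,"wy": 0,"wz": 0},{"x": 0.06,"y": 0,"z": 0.06,"wx": 0,"wy": 0,"wz": 0},{"x": 0.06,"y": 0,"z": 0.06,"wx": 0,"wy": 0,"wz": 0},{"x": 0.04,"y": 0,"z": 0.04,"wx": 0,"wy": 0,"wz": 0},{"x": 0,"y": 0,"z": 0,"wx": 0,"wy": 0,"wz": 0},{"x": 0,"y": 0,"z": 0,"wx": 0,"wy": 0,"wz": 0},{"x": 0,"y": 0,"z": 0,"wx": 0,"wy": 0,"wz": 0}]'

```text
t: 12.65
ee_pos: [0.4996, -0.1507, 0.0282]
orientation: [-0.271, 0.653, -0.653, -0.271]
wrist_force: [-2.6, 0.5, 5.4]
finger_gap: 0.697
grasp_force: 55.0
```

step_arm --steps '[{"x": 0.01,"y": 0,"z": 0.01,"wx": 0,"wy": 0,"wz": 0},{"x": 0,"y": 0,"z": 0,"wx": 0,"wy": 0,"wz": 0},{"x": 0,"y": 0,"z": 0,"wx": 0,"wy": 0,"wz": 0},{"x": 0,"y": 0,"z": 0,"wx": 0,"wy": 0,"wz": 0}]' --grip_force 20

```text
t: 13.05
ee_pos: [0.4995, -0.1507, 0.0282]
orientation: [-0.271, 0.653, -0.653, -0.271]
wrist_force: [-1.4, -0.3, 6.9]
finger_gap: 0.694
grasp_force: 55.3
```

step_arm --steps '[{"x": 0,"y": 0,"z": 0,"wx": 0,"wy": 0,"wz": 0},{"x": 0,"y": 0,"z": 0,"wx": 0,"wy": 0,"wz": 0},{"x": 0,"y": 0,"z": 0,"wx": 0,"wy": 0,"wz": 0},{"x": 0,"y": 0,"z": 0,"wx": 0,"wy": 0,"wz": 0},{"x": 0,"y": 0,"z": 0,"wx": 0,"wy": 0,"wz": 0},{"x": 0,"y": 0,"z": 0,"wx": 0,"wy": 0,"wz": 0},{"x": 0,"y": 0,"z": 0,"wx": 0,"wy": 0,"wz": 0},{"x": 0,"y": 0,"z": 0,"wx": 0,"wy": 0,"wz": 0}]' --gripper 1

```text
t: 13.85
ee_pos: [0.4996, -0.1507, 0.0265]
orientation: [0.27, -0.653, 0.654, 0.271]
wrist_force: [0.2, 0.3, 1.0]
finger_gap: 0.999
grasp_force: 0.0
```

```bash
python3 - <<'E'
from h import *
p,Rm,s=cur();print(p,s['wrist_force'],s['grasp_force'],s['finger_gap'])
c=save('scene','s5'); cen=p+Rm@np.array([.0045,0,-.0238]); cen[2]=.04;print(cen)
img=c['img'].copy()
for dx in(-30,30):
  for dz in(-40,40):
    for dy in (-7,7):
      u=proj(c,cen+np.array([dx,dy,dz])/1e3); cv2.circle(img,tuple(int(round(x)) for x in u),0,(0,0,255),-1)
u=proj(c,cen).astype(int)
cv2.imwrite('pics/c5.png',cv2.resize(img[u[1]-60:u[1]+60,u[0]-80:u[0]+80],(800,600),interpolation=0))
E
```

```text
[ 0.49964043 -0.15073092  0.02647187] [0.15408442 0.28637318 0.95822881] 0.0 0.9986663992550515
[ 0.49964101 -0.17073485  0.04      ]
```

View pics/c5.png

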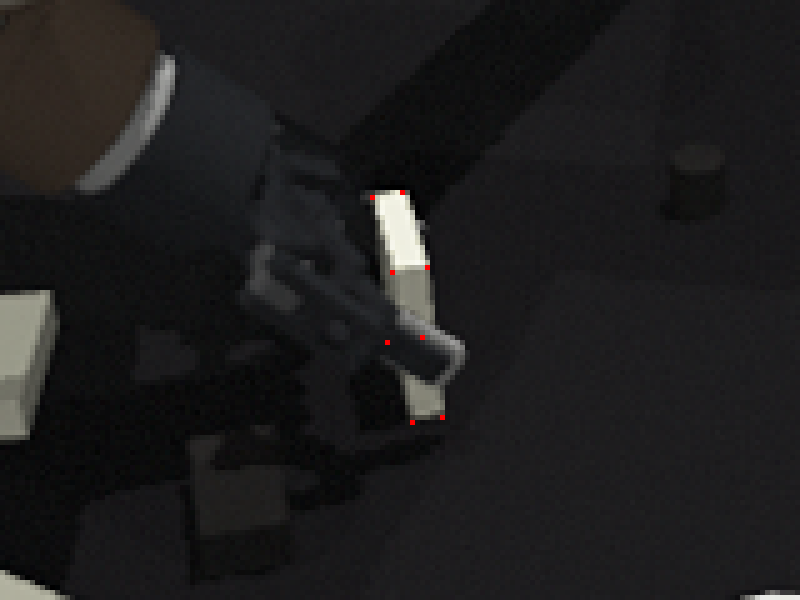

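The tile is standing freely and still matches the projected corners. I'll back off along the tool axis.

step_arm --steps '[{"x": 0,"y": 0,"z": -0.3,"wx": 0,"wy": 0,"wz": 0},{"x": 0,"y": 0,"z": -0.5,"wx": 0,"wy": 0,"wz": 0},{"x": 0,"y": 0,"z": -0.7,"wx": 0,"wy": 0,"wz": 0},{"x": 0,"y": 0,"z": -0.8,"wx": 0,"wy": 0,"wz": 0},{"x": 0,"y": 0,"z": -0.8,"wx": 0,"wy": 0,"wz": 0},{"x": 0,"y": 0,"z": -0.8,"wx": 0,"wy": 0,"wz": 0},{"x": 0,"y": 0,"z": -0.8,"wx": 0,"wy": 0,"wz": 0},{"x": 0,"y": 0,"z": -0.8,"wx": 0,"wy": 0,"wz": 0},{"x": 0,"y": 0,"z": 0,"wx": 0,"wy": 0,"wz": 0}]'

```text
t: 14.8
ee_pos: [0.5004, -0.271, 0.1462]
orientation: [0.27, -0.654, 0.655, 0.267]
wrist_force: [0.5, 0.8, 0.6]
finger_gap: 1.0
grasp_force: 0.0
```

```bash
python3 - <<'E'
from h import *
p,Rm,s=cur();print(p)
plan([.4996,-.1707,.15],Rz(0,180)); plan([.4996,-.1707,.15],Rz(0,90))
c=save('top','t5'); u=proj(c,[.4996,-.1707,.08]).astype(int); 
g=cv2.cvtColor(c['img'],cv2.COLOR_BGR2GRAY)[u[1]-30:u[1]+30,u[0]-30:u[0]+30]
n,l,st,ce=cv2.connectedComponentsWithStats((g>110).astype(np.uint8)); print(u,st,ce)
for k in range(1,n):
  if st[k,4]<60: continue
  q=cv2.findContours((l==k).astype(np.uint8),0,1)[0][0]
  W=np.array([ray(c,a[0][0]+u[0]-30,a[0][1]+u[1]-30,.08)[:2]*1000 for a in q],np.float32); print(cv2.minAreaRect(W))
cv2.imwrite('pics/c6.png',cv2.resize(c['img'][u[1]-40:u[1]+40,u[0]-40:u[0]+40],(480,480),interpolation=0))
E
```

```text
[ 0.50040887 -0.27096936  0.14616918]
turn tool [-0.04  6.49 -0.01] | then shift [-3.34  0.03 -0.13] | shift now-axes [-2.47  0.04  2.26] | j [-0.58  0.63  0.21 -0.63 -1.63  0.7 ] t 14.8
turn tool [ 5.04  5.11 12.35] | then shift [ 0.03  3.34 -0.13] | shift now-axes [-2.47  0.04  2.26] | j [-0.58  0.63  0.21 -0.63 -1.63  0.7 ] t 14.8
[345 247] [[   0    0   60   60 3383]
 [  24   17   10   27  217]] [[29.57759385 29.48152527]
 [28.29032258 29.78801843]]
((500.9986267089844, -166.2153778076172), (61.5943603515625, 20.567031860351562), 0.024759160354733467)
```

step_arm --steps '[{"x": 0,"y": 0,"z": 0,"wx": 0.28,"wy": 0.284,"wz": 0.686},{"x": 0,"y": 0,"z": 0,"wx": 0.28,"wy": 0.284,"wz": 0.686},{"x": 0,"y": 0,"z": 0,"wx": 0.28,"wy": 0.284,"wz": 0.686},{"x": 0,"y": 0,"z": 0,"wx": 0.28,"wy": 0.284,"wz": 0.686},{"x": 0,"y": 0,"z": 0,"wx": 0.28,"wy": 0.284,"wz": 0.686},{"x": 0,"y": 0,"z": 0,"wx": 0.28,"wy": 0.284,"wz": 0.686},{"x": 0,"y": 0,"z": 0,"wx": 0.28,"wy": 0.284,"wz": 0.686},{"x": 0,"y": 0,"z": 0,"wx": 0.28,"wy": 0.284,"wz": 0.686},{"x": 0,"y": 0,"z": 0,"wx": 0.28,"wy": 0.284,"wz": 0.686}]'

```text
t: 15.75
ee_pos: [0.499, -0.2664, 0.1426]
orientation: [0.146, -0.358, 0.91, 0.151]
wrist_force: [-1.1, -0.6, 0.2]
finger_gap: 0.999
grasp_force: 0.0
```

step_arm --steps '[{"x": 0,"y": 0,"z": 0,"wx": 0.28,"wy": 0.284,"wz": 0.686},{"x": 0,"y": 0,"z": 0,"wx": 0.28,"wy": 0.284,"wz": 0.686},{"x": 0,"y": 0,"z": 0,"wx": 0.28,"wy": 0.284,"wz": 0.686},{"x": 0,"y": 0,"z": 0,"wx": 0.28,"wy": 0.284,"wz": 0.686},{"x": 0,"y": 0,"z": 0,"wx": 0.28,"wy": 0.284,"wz": 0.686},{"x": 0,"y": 0,"z": 0,"wx": 0.28,"wy": 0.284,"wz": 0.686},{"x": 0,"y": 0,"z": 0,"wx": 0.28,"wy": 0.284,"wz": 0.686},{"x": 0,"y": 0,"z": 0,"wx": 0.28,"wy": 0.284,"wz": 0.686},{"x": 0,"y": 0,"z": 0,"wx": 0.28,"wy": 0.284,"wz": 0.686},{"x": 0,"y": 0,"z": 0,"wx": 0,"wy": 0,"wz": 0},{"x": 0,"y": 0,"z": 0,"wx": 0,"wy": 0,"wz": 0}]'

```text
t: 16.85
ee_pos: [0.4992, -0.2665, 0.1425]
orientation: [-0.003, -0.003, 1.0, 0.004]
wrist_force: [1.1, 0.5, -0.2]
finger_gap: 1.003
grasp_force: 0.0
```

```bash
python3 - <<'E'
from h import *
plan([.4996,-.1707,.15],Rz(0,90)); c=save('top','t6'); u=proj(c,[.4996,-.1707,.08]).astype(int); b=save('wrist','w6'); print(proj(b,[.4996,-.1707,.08]))
o=np.zeros((480,800,3),np.uint8); o[:,:400]=cv2.resize(c['img'][u[1]-36:u[1]+36,u[0]-30:u[0]+30],(400,480),interpolation=0);o[:300,400:]=cv2.resize(b['img'],(400,300))
cv2.imwrite('pics/c6.png',o)
E
```

```text
turn tool [ 0.06 -0.05  0.04] | then shift [-0.01  3.19 -0.25] | shift now-axes [-0.03  3.2  -0.23] | j [-0.21  0.37 -0.25 -0.01 -0.95 -1.35] t 16.9
[427.75358209 228.27761948]
```

View pics/c6.png

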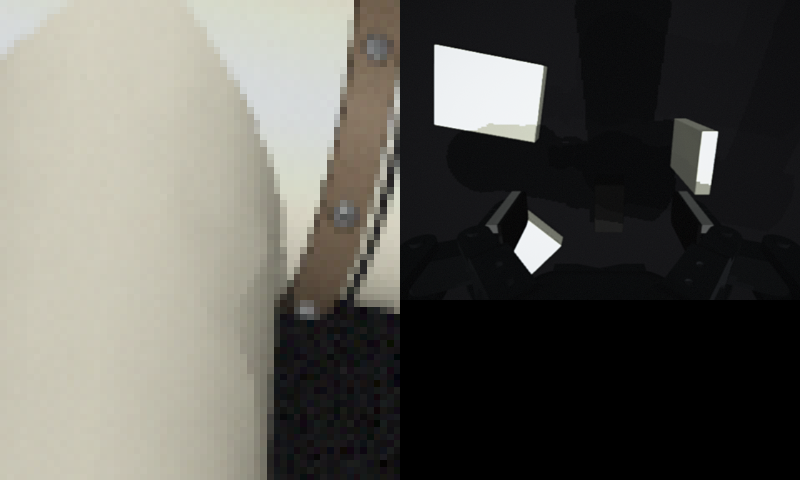

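The wrist view puts the tile's top face at about (427,227), matching the prediction of (428,228). I'll move over it and check before descending.

step_arm --steps '[{"x": 0,"y": 0,"z": 0,"wx": 0.06,"wy": -0.05,"wz": 0.04},{"x": 0,"y": 0.5,"z": 0,"wx": 0,"wy": 0,"wz": 0},{"x": 0,"y": 0.7,"z": 0,"wx": 0,"wy": 0,"wz": 0},{"x": 0,"y": 0.7,"z": 0,"wx": 0,"wy": 0,"wz": 0},{"x": 0,"y": 0.7,"z": 0,"wx": 0,"wy": 0,"wz": 0},{"x": 0,"y": 0.5,"z": 0,"wx": 0,"wy": 0,"wz": 0},{"x": 0,"y": 0.09,"z": 0,"wx": 0,"wy": 0,"wz": 0},{"x": 0,"y": 0,"z": 0,"wx": 0,"wy": 0,"wz": 0},{"x": 0,"y": 0,"z": 0,"wx": 0,"wy": 0,"wz": 0}]'

```text
t: 17.85
ee_pos: [0.4999, -0.172, 0.1431]
orientation: [0.0, 0.001, 1.0, -0.001]
wrist_force: [0.1, -0.5, 0.3]
finger_gap: 1.0
grasp_force: 0.0
```

```bash
python3 - <<'E'
from h import *
plan([.4996,-.1707,.048],Rz(0,90)); b=save('wrist','w7')
g=cv2.cvtColor(b['img'],cv2.COLOR_BGR2GRAY); pr=proj(b,[.4996,-.1707,.08]); print(pr)
pts=[proj(b,[.4996+dx,-.1707+dy,.08]).round(1) for dx in(-.03,.03) for dy in(-.007,.007)]; print(pts)
u=pr.astype(int); m=(g[u[1]-50:u[1]+50,u[0]-50:u[0]+50]>180).astype(np.uint8)
n,l,st,ce=cv2.connectedComponentsWithStats(m); print(st,ce+u-50)
E
```

```text
turn tool [-0.02  0.01 -0.02] | then shift [0.01 0.04 3.17] | shift now-axes [0.01 0.05 3.17] | j [-0.02  0.31 -0.35  0.   -0.91 -1.55] t 17.9
[280.89161868 226.33325948]
[array([269.5, 180.2]), array([292.2, 180.1]), array([270.4, 269.1]), array([291.5, 269.1])]
[[   0    0  100  100 9691]
 [  40    6   21   21  309]] [[279.51150552 226.6456506 ]
 [279.13915858 189.56957929]]
```

step_arm --steps '[{"x": 0,"y": 0.04,"z": 0.3,"wx": 0,"wy": 0,"wz": 0},{"x": 0,"y": 0,"z": 0.5,"wx": 0,"wy": 0,"wz": 0},{"x": 0,"y": 0,"z": 0.5,"wx": 0,"wy": 0,"wz": 0},{"x": 0,"y": 0,"z": 0.5,"wx": 0,"wy": 0,"wz": 0},{"x": 0,"y": 0,"z": 0.5,"wx": 0,"wy": 0,"wz": 0},{"x": 0,"y": 0,"z": 0.5,"wx": 0,"wy": 0,"wz": 0},{"x": 0,"y": 0,"z": 0.3,"wx": 0,"wy": 0,"wz": 0},{"x": 0,"y": 0,"z": 0.07,"wx": 0,"wy": 0,"wz": 0},{"x": 0,"y": 0,"z": 0,"wx": 0,"wy": 0,"wz": 0},{"x": 0,"y": 0,"z": 0,"wx": 0,"wy": 0,"wz": 0}]'

```text
t: 18.9
ee_pos: [0.5004, -0.1708, 0.0485]
orientation: [0.001, 0.001, 1.0, -0.001]
wrist_force: [-0.6, -0.9, -0.1]
finger_gap: 0.999
grasp_force: 0.0
```

step_arm --steps '[{"x": 0,"y": 0,"z": 0,"wx": 0,"wy": 0,"wz": 0},{"x": 0,"y": 0,"z": 0,"wx": 0,"wy": 0,"wz": 0},{"x": 0,"y": 0,"z": 0,"wx": 0,"wy": 0,"wz": 0},{"x": 0,"y": 0,"z": 0,"wx": 0,"wy": 0,"wz": 0},{"x": 0,"y": 0,"z": 0,"wx": 0,"wy": 0,"wz": 0},{"x": 0,"y": 0,"z": 0,"wx": 0,"wy": 0,"wz": 0},{"x": 0,"y": 0,"z": 0,"wx": 0,"wy": 0,"wz": 0},{"x": 0,"y": 0,"z": 0,"wx": 0,"wy": 0,"wz": 0},{"x": 0,"y": 0,"z": 0,"wx": 0,"wy": 0,"wz": 0},{"x": 0,"y": 0,"z": 0,"wx": 0,"wy": 0,"wz": 0},{"x": 0,"y": 0,"z": 0,"wx": 0,"wy": 0,"wz": 0},{"x": 0,"y": 0,"z": 0,"wx": 0,"wy": 0,"wz": 0}]' --gripper -1 --grip_force 50

```text
t: 20.1
ee_pos: [0.5001, -0.1707, 0.0482]
orientation: [0.0, 0.001, 1.0, -0.001]
wrist_force: [0.0, -0.1, 3.5]
finger_gap: 0.16
grasp_force: 49.7
```

```bash
python3 - <<'E'
from h import *
p,Rm,s=cur(); print(p,Rm.round(3).tolist(),s['wrist_force'],s['torque'],s['finger_gap'],s['grasp_force'],s['t'])
plan([.5,-.1707,.22],Rm)
E
```

```text
[ 0.50013656 -0.17066455  0.04815889] [[-1.0, 0.002, 0.001], [0.002, 1.0, -0.002], [-0.001, -0.002, -1.0]] [ 0.02078517 -0.12700511  3.5362054 ] [-0.00656264  0.08089811  0.00676941] 0.1595365762537573 49.72906529903412 20.1
turn tool [0. 0. 0.] | then shift [-0.   -0.01 -5.73] | shift now-axes [-0.   -0.01 -5.73] | j [-0.02  0.43 -0.46  0.   -0.68 -1.55] t 20.1
```

Grip at 13.6 mm, good. I'll lift, turn and carry it over to the reader.

step_arm --steps '[{"x": 0,"y": 0,"z": -0.4,"wx": 0,"wy": 0,"wz": 0},{"x": 0,"y": 0,"z": -0.8,"wx": 0,"wy": 0,"wz": 0},{"x": 0,"y": 0,"z": -0.9,"wx": 0,"wy": 0,"wz": 0},{"x": 0,"y": 0,"z": -0.9,"wx": 0,"wy": 0,"wz": 0},{"x": 0,"y": 0,"z": -0.9,"wx": 0,"wy": 0,"wz": 0},{"x": 0,"y": 0,"z": -0.9,"wx": 0,"wy": 0,"wz": 0},{"x": 0,"y": 0,"z": -0.8,"wx": 0,"wy": 0,"wz": 0},{"x": 0,"y": 0,"z": -0.4,"wx": 0,"wy": 0,"wz": 0},{"x": 0,"y": 0,"z": 0,"wx": 0,"wy": 0,"wz": 0}]'

```text
t: 21.0
ee_pos: [0.5003, -0.1703, 0.2294]
orientation: [0.002, 0.001, 1.0, -0.001]
wrist_force: [0.1, 0.0, -2.3]
finger_gap: 0.156
grasp_force: 49.1
```

step_arm --steps '[{"x": -0.1,"y": 0.4,"z": 0,"wx": 0,"wy": 0,"wz": 0},{"x": -0.2,"y": 0.9,"z": 0,"wx": 0,"wy": 0,"wz": 0},{"x": -0.2,"y": 1,"z": 0,"wx": 0,"wy": 0,"wz": 0},{"x": -0.2,"y": 1,"z": 0,"wx": 0,"wy": 0,"wz": 0},{"x": -0.2,"y": 1,"z": 0,"wx": 0,"wy": 0,"wz": 0},{"x": -0.2,"y": 1,"z": 0,"wx": 0,"wy": 0,"wz": 0},{"x": -0.2,"y": 1,"z": 0,"wx": 0,"wy": 0,"wz": 0},{"x": -0.2,"y": 1,"z": 0,"wx": 0,"wy": 0,"wz": 0},{"x": -0.1,"y": 0.7,"z": 0,"wx": 0,"wy": 0,"wz": 0},{"x": 0,"y": 0.3,"z": 0,"wx": 0,"wy": 0,"wz": 0}]'

```text
t: 22.0
ee_pos: [0.5476, 0.0808, 0.2253]
orientation: [-0.002, -0.0, 1.0, -0.001]
wrist_force: [-0.2, -0.3, -2.4]
finger_gap: 0.157
grasp_force: 49.2
```

step_arm --steps '[{"x": 0,"y": 0,"z": 0,"wx": 0,"wy": 0,"wz": -0.6},{"x": 0,"y": 0,"z": 0,"wx": 0,"wy": 0,"wz": -0.97},{"x": 0,"y": 0,"z": 0,"wx": 0,"wy": 0,"wz": -0.97},{"x": 0,"y": 0,"z": 0,"wx": 0,"wy": 0,"wz": -0.97},{"x": 0,"y": 0,"z": 0,"wx": 0,"wy": 0,"wz": -0.97},{"x": 0,"y": 0,"z": 0,"wx": 0,"wy": 0,"wz": -0.97},{"x": 0,"y": 0,"z": 0,"wx": 0,"wy": 0,"wz": -0.97},{"x": 0,"y": 0,"z": 0,"wx": 0,"wy": 0,"wz": -0.97},{"x": 0,"y": 0,"z": 0,"wx": 0,"wy": 0,"wz": -0.97},{"x": 0,"y": 0,"z": 0,"wx": 0,"wy": 0,"wz": -0.97},{"x": 0,"y": 0,"z": 0,"wx": 0,"wy": 0,"wz": -0.97},{"x": 0,"y": 0,"z": 0,"wx": 0,"wy": 0,"wz": -0.97}]'

```text
t: 23.2
ee_pos: [0.5473, 0.0782, 0.226]
orientation: [-0.002, -0.627, 0.779, -0.0]
wrist_force: [0.1, 0.4, -1.7]
finger_gap: 0.159
grasp_force: 49.1
```

```bash
python3 - <<'E'
from h import *
plan([.5725,.2604,.168],Rz(0,167.5)); print(cur()[0])
E
```

```text
turn tool [ 0.02 -0.03  0.02] | then shift [-6.11  0.49  1.93] | shift now-axes [-6.12  0.48  1.92] | j [ 0.44  0.27 -0.18  0.   -1.13 -0.65] t 23.2
[0.54727138 0.07820352 0.22602404]
```

step_arm --steps '[{"x": -0.4,"y": 0.04,"z": 0,"wx": 0,"wy": 0,"wz": 0},{"x": -0.8,"y": 0.06,"z": 0,"wx": 0,"wy": 0,"wz": 0},{"x": -0.9,"y": 0.08,"z": 0,"wx": 0,"wy": 0,"wz": 0},{"x": -0.9,"y": 0.08,"z": 0,"wx": 0,"wy": 0,"wz": 0},{"x": -0.9,"y": 0.08,"z": 0,"wx": 0,"wy": 0,"wz": 0},{"x": -0.9,"y": 0.06,"z": 0,"wx": 0,"wy": 0,"wz": 0},{"x": -0.8,"y": 0.05,"z": 0,"wx": 0.02,"wy": -0.03,"wz": 0.02},{"x": -0.5,"y": 0.04,"z": 0,"wx": 0,"wy": 0,"wz": 0},{"x": 0,"y": 0,"z": 0.5,"wx": 0,"wy": 0,"wz": 0},{"x": 0,"y": 0,"z": 0.5,"wx": 0,"wy": 0,"wz": 0},{"x": 0,"y": 0,"z": 0,"wx": 0,"wy": 0,"wz": 0},{"x": 0,"y": 0,"z": 0,"wx": 0,"wy": 0,"wz": 0}]'

```text
t: 24.4
ee_pos: [0.5742, 0.2603, 0.1972]
orientation: [0.001, -0.624, 0.781, -0.001]
wrist_force: [-0.2, 0.0, -1.0]
finger_gap: 0.155
grasp_force: 49.0
```

```bash
python3 - <<'E'
from h import *
plan([.5725,.2604,.168],Rz(0,167.5)); p,Rm,s=cur(); print(p)
def box(c,img,cen,M,h,col):
    for a in(-1,1):
      for b in(-1,1):
        for d in((-1,1) if h[2] else (0,)):
          u=proj(c,cen+M@(np.array([a,b,d])*h)); cv2.circle(img,tuple(int(round(x)) for x in u*4),2,col,-1)
out=np.zeros((600,800,3),np.uint8); k=0
M=R.from_euler('z',-12.5,degrees=True).as_matrix()
for n in('scene','wrist'):
    c=save(n,n[0]+'8'); im=cv2.resize(c['img'],None,fx=4,fy=4,interpolation=cv2.INTER_CUBIC)
    box(c,im,p+[0,0,-.008],Rm,np.array([.030,.007,.040]),(0,0,255)); 
    box(c,im,np.array([.5725,.2604,.1]),M,np.array([.009,.032,0]),(0,255,0))
    box(c,im,np.array([.5433,.2668,.1]),M,np.array([.1,.09,0]),(255,0,0))
    u=(proj(c,[.5725,.2604,.13])*4).astype(int)
    x0=max(u[0]-200,0);y0=max(u[1]-300,0); cr=im[y0:y0+600,x0:x0+400]; print(n,x0/4,y0/4); out[:cr.shape[0],k:k+cr.shape[1]]=cr; k+=400
cv2.imwrite('pics/c8.png',out)
E
```

```text
turn tool [-0.03  0.01 -0.04] | then shift [0.01 0.06 0.97] | shift now-axes [0.01 0.06 0.97] | j [ 0.68  0.42 -0.03  0.   -1.12 -0.91] t 24.4
[0.57417796 0.26032554 0.19723293]
scene 359.75 92.75
wrist 233.25 148.75
```

View pics/c8.png

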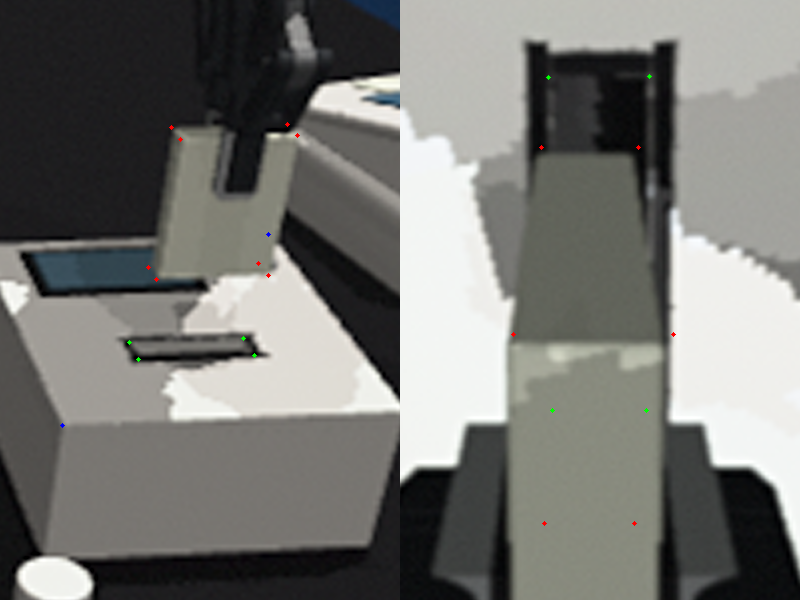

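In the wrist crop the slot sits about 0.4 mm to the right of the model (centre column 602 against 598). The tile sits about 0.8 mm to the left (583 against 589), and the yaw agrees. The scene view agrees along the slot. I'll shift about 3 mm in tool y, lower to just above the mouth and check again.

step_arm --steps '[{"x": 0,"y": 0.1,"z": 0,"wx": -0.03,"wy": 0.01,"wz": -0.04},{"x": 0,"y": 0,"z": 0.4,"wx": 0,"wy": 0,"wz": 0},{"x": 0,"y": 0,"z": 0.5,"wx": 0,"wy": 0,"wz": 0},{"x": 0,"y": 0,"z": 0.3,"wx": 0,"wy": 0,"wz": 0},{"x": 0,"y": 0,"z": 0.1,"wx": 0,"wy": 0,"wz": 0},{"x": 0,"y": 0,"z": 0,"wx": 0,"wy": 0,"wz": 0},{"x": 0,"y": 0,"z": 0,"wx": 0,"wy": 0,"wz": 0},{"x": 0,"y": 0,"z": 0,"wx": 0,"wy": 0,"wz": 0},{"x": 0,"y": 0,"z": 0,"wx": 0,"wy": 0,"wz": 0}]'

```text
t: 25.4
ee_pos: [0.5714, 0.2613, 0.1589]
orientation: [0.001, -0.626, 0.78, 0.0]
wrist_force: [0.5, 0.5, -2.2]
finger_gap: 0.151
grasp_force: 49.2
```

```bash
python3 - <<'E'
from h import *
plan([.5725,.2604,.140],Rz(0,167.5)); p,Rm,s=cur(); print(p,s['wrist_force'])
out=np.zeros((600,800,3),np.uint8)
c=save('scene','s9'); u=proj(c,[.5725,.2604,.11]).astype(int); print(u)
out[:,:400]=cv2.resize(c['img'][u[1]-36:u[1]+24,u[0]-20:u[0]+20],(400,600),interpolation=cv2.INTER_CUBIC)
c=save('wrist','w9'); u=proj(c,p+Rm@[-.03,0,.048]).astype(int); print(u, proj(c,p+Rm@[-.03,-.007,.048]),proj(c,p+Rm@[-.03,.007,.048]))
out[:,400:]=cv2.resize(c['img'][u[1]-30:u[1]+30,u[0]-20:u[0]+20],(400,600),interpolation=cv2.INTER_CUBIC)
cv2.imwrite('pics/c9.png',out)
E
```

```text
turn tool [-0.    0.01  0.  ] | then shift [ 0.02 -0.04  0.63] | shift now-axes [ 0.02 -0.04  0.63] | j [ 0.69  0.45 -0.09 -0.   -1.04 -0.9 ] t 25.4
[0.57142816 0.26129364 0.15889625] [ 0.45743749  0.50289692 -2.23486635]
[408 175]
[279 280] [268.50578647 280.85216389] [290.98394913 280.83800745]
```

View pics/c9.png

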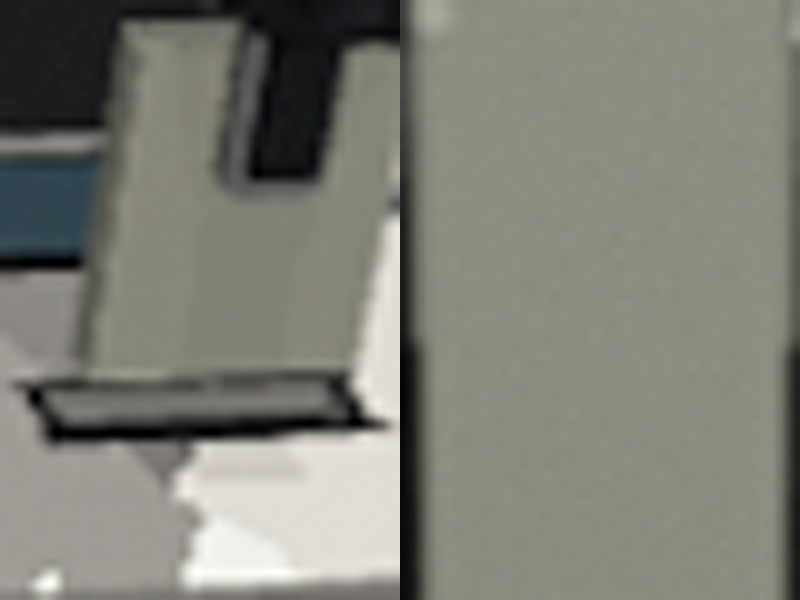

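No picture views remain, so I'll measure from the saved wrist image numerically, using grey-level profiles across the tile's lower edge and the slot end.

```bash
python3 - <<'E'
from h import *
c=dict(np.load('pics/w9.npz')); g=cv2.cvtColor(cv2.imread('pics/w9.png'),cv2.COLOR_BGR2GRAY).astype(int); p,Rm,s=cur()
for sx in(.03,): print('tile bot',[proj(c,p+Rm@[sx,sy,.048]).round(1) for sy in(-.007,.007)],'tile top',[proj(c,p+Rm@[sx,sy,-.032]).round(1) for sy in(-.007,.007)])
M=R.from_euler('z',-12.5,degrees=True).as_matrix(); sl=np.array([.5725,.2604,.1])
print('slot',[(a,b,proj(c,sl+M@[a,b,0]).round(1)) for a in(-.009,.009) for b in(-.032,.032)])
for v in range(166,236,4): print(v,' '.join('%3d'%x for x in g[v,258:306]))
E
```

```text
tile bot [array([267.8, 186.1]), array([292.2, 186.1])] tile top [array([260.6, 233.4]), array([300.7, 233.4])]
slot [(-0.009, -0.032, array([292.7, 178.1])), (-0.009, 0.032, array([291.6, 274.7])), (0.009, -0.032, array([262.8, 178.1])), (0.009, 0.032, array([264.1, 274.7]))]
166 189 191 189 189 191 192 192 190 191 191 191 191 191 192 192 190 192 190 191 190 191 191 191 191 192 190 191 192 190 192 191 191 190 191 190 190 186 179 173 179 187 184 176 181 190 190 192 191
170  15  17  15  36  94 141 154 143 132 131 125 118 124 126 121 119 125 138 147 151 152 149 148 149 132 118 124 133 124 120 137 152 154 154 150 113  53  16  18  17  13  44 123 175 192 192 192 191
174  16  20  20  22  33  33  24  19  19  19  20  20  19  21  20  19  19  20  21  21  21  20  20  20  20  18  19  19  20  20  21  20  21  16  21  35  35  24  21  17  13  50 125 169 184 190 190 189
178  16  21  20  24  49  53  37  29  28  28  27  27  26  26  26  26  24  27  41  48  37  27  26  29  28  28  26  28  26  25  26  25  26  34  58  63  41  22  19  18  15  58 146 192 193 190 189 191
182  17  18  20  26  49  49  30  12  1
[... 2005 characters left out ...]
  97 100 101  99 100  98  99 100  99 101 101 101  98 100 101 100 100  99  85  59  97 211 245 219 176 196 184 134
226  14   9  32  74  98  98  99  99  98 100  98 100 101  99  98  97  95  95  96  96  97  97  99 100 101  98 100 101  98 100  99 100  98  98  98 101 101 102  95  72 101 207 246 244 242 243 243 209
230  12  23  66  93 100 101  99  99 101  99  97  97  95  96  95  96  98  98 100  98 101 100  99  98 100 100 101 100  99  99  99  99 100 101  99 100  95  97  97  87 108 207 245 244 242 241 243 244
234  23  45  86 117 124 123 120 117 118 118 120 125 131 131 135 134 134 135 136 133 132 128 128 127 128 130 127 128 123 122 121 120 120 117 122 125 127 127 125 114 140 215 243 242 241 241 241 243
```

Measured result: the tile is about 0.6 mm off in +y of the tool relative to the slot. Along the slot it is within 1 mm, and it shows no tilt. I'll apply a small correction and enter slowly.

step_arm --steps '[{"x": 0.01,"y": -0.02,"z": 0,"wx": 0,"wy": 0.01,"wz": 0},{"x": 0,"y": 0,"z": 0.1,"wx": 0,"wy": 0,"wz": 0},{"x": 0,"y": 0,"z": 0.1,"wx": 0,"wy": 0,"wz": 0},{"x": 0,"y": 0,"z": 0.1,"wx": 0,"wy": 0,"wz": 0},{"x": 0,"y": 0,"z": 0.1,"wx": 0,"wy": 0,"wz": 0},{"x": 0,"y": 0,"z": 0.1,"wx": 0,"wy": 0,"wz": 0},{"x": 0,"y": 0,"z": 0.1,"wx": 0,"wy": 0,"wz": 0},{"x": 0,"y": 0,"z": 0,"wx": 0,"wy": 0,"wz": 0},{"x": 0,"y": 0,"z": 0,"wx": 0,"wy": 0,"wz": 0}]'

```text
t: 26.4
ee_pos: [0.5717, 0.2607, 0.1402]
orientation: [-0.0, -0.626, 0.78, -0.0]
wrist_force: [-0.5, -0.0, -2.0]
finger_gap: 0.157
grasp_force: 49.2
```

There is no contact force with the lower edge about 8 mm below the top face, so the tile is in the slot. I'll continue down.

step_arm --steps '[{"x": 0,"y": 0,"z": 0.1,"wx": 0,"wy": 0,"wz": 0},{"x": 0,"y": 0,"z": 0.1,"wx": 0,"wy": 0,"wz": 0},{"x": 0,"y": 0,"z": 0.15,"wx": 0,"wy": 0,"wz": 0},{"x": 0,"y": 0,"z": 0.15,"wx": 0,"wy": 0,"wz": 0},{"x": 0,"y": 0,"z": 0.15,"wx": 0,"wy": 0,"wz": 0},{"x": 0,"y": 0,"z": 0.15,"wx": 0,"wy": 0,"wz": 0},{"x": 0,"y": 0,"z": 0.15,"wx": 0,"wy": 0,"wz": 0},{"x": 0,"y": 0,"z": 0.1,"wx": 0,"wy": 0,"wz": 0},{"x": 0,"y": 0,"z": 0,"wx": 0,"wy": 0,"wz": 0},{"x": 0,"y": 0,"z": 0,"wx": 0,"wy": 0,"wz": 0},{"x": 0,"y": 0,"z": 0,"wx": 0,"wy": 0,"wz": 0}]'

```text
t: 27.5
ee_pos: [0.5719, 0.2608, 0.1091]
orientation: [0.0, -0.626, 0.78, -0.0]
wrist_force: [0.3, -0.5, -1.4]
finger_gap: 0.153
grasp_force: 49.2
```

```bash
python3 - <<'E'
from h import *
plan([.5725,.2604,.108],Rz(0,167.5)); p,Rm,s=cur(); print(p,s['wrist_force'],s['torque'],s['grasp_force'],s['t'])
# tile top edge in wrist and scene images: predicted vs seen
c=save('wrist','w10'); c2=save('scene','s10')
g=cv2.cvtColor(c2['img'],cv2.COLOR_BGR2GRAY).astype(int)
print([proj(c2,p+Rm@[a,b,-.032]).round(1) for a in(-.03,.03) for b in(-.007,.007)])
u=proj(c2,p+Rm@[0,0,-.012]).astype(int); print(u)
for v in range(u[1]-14,u[1]+16,2): print(v,' '.join('%3d'%x for x in g[v,u[0]-22:u[0]+22]))
E
```

```text
turn tool [-0.  0.  0.] | then shift [ 0.01 -0.02  0.04] | shift now-axes [ 0.01 -0.02  0.04] | j [ 0.68  0.5  -0.14  0.   -0.93 -0.9 ] t 27.5
[0.57186077 0.26080926 0.10906542] [ 0.33320991 -0.49949426 -1.44993985] [ 0.04930423  0.02075942 -0.01229575] 49.157976508140564 27.5
[array([425.5, 164.3]), array([423.2, 161.2]), array([397.8, 165.4]), array([395.9, 162.2])]
[409 171]
157  64  65  64  66  64  65  64  64  64  64  64  64  64  64  65  65  62  46  13  16  21  17  14  17  23  24  19  20  14  15  15  17  22  19  20  21  24  22  21  16  13   6 139 220
159  63  65  64  64  65  64  64  65  63  64  64  65  65  65  63  64  65  64  56  44  33  15  16  19  22  20  14  16  12  18  16  18  20  19  20  18  19  20  18  13  15 116 199 224
161  62  64  64  64  63  65  64  65  64  62  62  60  60  60  60  60  60  55  34  11  13  17  21  19  20  16  14  17  17  19  19  20  23  30  33  20  15  13   4 103 186 221 221 218
163  67  66  66  65  65  65  65  65  62  76 103 113 110 117 123 115 115 116 116 119 102  50  12  18  18  19  14  17  20  21  23  24  24  24  22  18  12  41 150 220 223 223 227 223
[... 1280 characters left out ...]
  37  56  95  96  93 116 136 134 134 133 133 133 133 132 129 127 118 114 114 114 118 123 122 126 132 135 135 135 133 133 135 105  44 165 230 224 221 219 220 219
181 157 156 157 161 140  73  21  67 115 138 139 138 129 114 115 116 112 111 102  91  91  92  92  91  89  83  73  74  76  73  75  72  64  64  69  50   6  29  66 115 187 221 220 219
183 157 156 156 158 154 122  87 104 101  99 101 101 103 106 105 105 105 107  98  86  89  89  88  85 139 185 185 188 186 187 199 215 215 214 213 213 219 225 224 222 221 220 219 219
185 156 156 157 157 157 157 158 158 159 158 157 158 155 137 118 120 121 122 120 109  99 100  97 144 196 206 203 202 202 205 216 221 221 220 219 221 220 220 220 220 220 220 220 220
```

The tile is in the slot with its centre about 1 mm above the mouth level. Wrist force shows only the tile's weight, grip is 49 N, and everything is still. Handing in.

```bash
python3 -c "
from rig import r
print(r.job_done())"
```

```text
the job is handed in; nothing more can be done
None
```

The tile was stood on its short edge on the bench and let go, then gripped again and lowered into the reader slot; I handed in at 27.5 s with it held still and upright, its centre about 1 mm above the slot mouth (no verdict came back).

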